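# Prise open the gauge-pin case and hold its lid at 45 degrees

## Robot

A 7-joint arm with a two-finger parallel gripper is mounted at the origin on a cart in front of the work surface, level with it; the furniture and walls round the work are solid. World frame = base frame: x ahead of the robot, y to its left, z up, the work surface at z = 0. Lengths are in m, angles in degrees, forces in N, time in s.
With the tool pointing down it reaches from about 0.425 to 0.875 m from the base axis. Payload 4.7 kg.
Tool frame: the origin (TCP) lies between the finger pads; the fingertips stand env.finger_overhang ahead of it and the grasp point (between the pads) lies 5 mm behind it (env.finger_overhang is the distance from the TCP to the fingertips, in m); z points along the fingers, y is the line along which they close (so a half turn about z gives the same grasp; the last joint's range is limited). The gripper opens to 87 mm and grips with 3 to 60 N. Pads are 19 mm wide; open, the fingers measure 117 mm over their backs; the gripper's body (75 mm by 190 mm) begins 51 mm behind the grasp point.
Start: joints at [-71.098, 18.392, -4.016, 83.108, 1.295, 78.541, -3.26], TCP at [0.202, 0.618, 0.237] pointing down, gripper open.
Joint ranges: [-163.93, 163.93], [-17.29, 119.83], [-79.2, 71.16], [3.27, 140.29], [-89.18, 269.18], [5.43, 117.66], [-154.24, 154.24]. Speed limits (degrees/s): [147.25, 147.25, 180, 180, 180, 180, 180].

## Interface

Orientations are given as [roll, pitch, yaw] about the fixed x, y, z axes, in that order (R = Rz(yaw) Ry(pitch) Rx(roll)).
In Python, from cell import telemetry, eyes, env, models gives the robot as it stands. The module is installed in compiled form; this text tells all that it offers.
- The arm moves only by the tool drive_tool, never from a script. Its arguments are lists of equal length, an entry for each row: "angular": the turn, a rotation vector about the tool's x, y, z in rad, a list of three; "delta_pos": the shift along the tool's x, y, z in cm, a list of three; "gripper": the finger opening in cm, from 0 to 8.7. A call has 1 to 20 rows; each row shifts and turns the commanded pose from where the row before left it, along the tool's axes as they then stand; what a row does not reach is not made up. A row lasts 1/10 s, in which the tool goes at most 50 mm and 8.59 degrees, less where a joint would pass 70% of its speed; a pose out of reach is approached as far as the arm can. A call with a gripper value outside its range is refused whole. The fingers move at their own pace and stop on an object; "squeeze" is the grip in N (left out, the last holds). Time passes only in rows, so rows that do not move let the fingers close. It gives the time, the measured TCP pose, the force, the opening and the grip force at its end, in the units of the state.
- telemetry.get_obs(): the state, without advancing time (a new reading comes with each control period).
- eyes.read_camera(name): name is "side" or "top" or "wrist"; returns a dict with "pixels" (400x640x3 uint8, red, green, blue), "mtx" (3x3 intrinsics, pixels), "origin" and "orientation" of the camera in the world. Camera axes: x right, y down, z forward; pixel columns grow to the right and rows downward; lengths in m; the calibration is good to about 2 mm. The wrist camera is an equidistant fisheye: a pixel r from the principal point sees the ray r / f radians off the axis. A picture is of the moment at which its call begins. There is no depth.
- env.sign_off(): hands the job in; it is judged then, once.
Trained networks look in a picture, given as the dict that the camera call returned (one of the last four; its "shot" number tells which), for a name from the list of things; names that differ only in an ending like _2 or _b are one class to them, and where a whole thing is asked for, a point or a joint stands for the part that bears it (a point fixed in the world has none). Each returns a list of dicts, best first, with "p" (0 to 1); they miss things now and then, are a little off and sometimes report something else, mostly with a low value. They report only what shows in the picture. A call takes as long as a camera call.
- models.search_frame(picture, target): "centre" ([column, row] in pixels, amid what is visible of it).
- models.cut_out(picture, target): "pixels" (400x640 bool, what is visible of it) and "centre" ([column, row] in pixels, amid what is visible of it).
The state is a dict: "time_s": time; "qpos": joint angles; "joint_velocities": joint speeds; "effort": joint torques, N m; "tool_pos": TCP position; "tool_rot": TCP orientation; "force": force on the tool from outside, world axes, zero at the start; "wrist_torque": the same for the moment, N m; "grip_width": finger opening in m; "grasp_force": force on a finger pad.
Only numpy, scipy, OpenCV 4.12 (cv2) and the standard library are available. Lean on these libraries where they do the work, as an engineer would, in place of code of your own. Each camera call takes 0.05 s, during which the arm holds its last target. There are 200 camera calls.

## Task

Pick up the screwdriver, get its blade under the small tab at the front of the gauge-pin case's lid, prise the lid up and carry it on the blade to half open, 45 degrees, so that the inspector can take out a pin. The lid falls shut by itself, and a tray of fired tubes right behind leaves no room to lay it back: keep it well short of upright, keep gripper and arm off the case, and do not shove the case about or disturb the tray and the two loose tubes. Finish while still holding: the screwdriver in the gripper, the lid resting on it at 45 degrees.

Things in the scene. Friction and masses are not known exactly. Their poses are not given: they have to be found in the camera images.
- gauge_case: dark flat gauge-pin case with hinged steel lid, 68 mm deep (own x) x 160 long (own y) x 33 high, about 1.1 kg, loose. Origin: centre of underside; z up; own -x is the front. Front wall upright at x = -35 mm: lower half up to z = 22 mm, lid flush above it. Mid-front the lid has a tab 24 mm wide (y -12 to 12) sticking out 4 mm, z = 23.6 to 27.6 mm: the only place to get a blade under the lid
- lid_tab (a point): middle of the underside of the lid's tab; moves with the lid. 73 mm in front of the hinge line, at its height when the lid is shut
- lid_hinge (a point): middle of the lid's hinge line, which runs along the case's own y axis: own x = 36 mm, z = 23 mm above the bench
- gauge_case_lid (a joint): opening angle of the case's lid in rad: 0 shut, 0.785 at 45 degrees. The lid weighs 0.15 kg on an easy hinge: below about 1.3 rad it falls shut, above that it falls back
- driver: slotted screwdriver, red handle, 199 mm, 90 g, lying on the bench. Origin: under its middle, at bench level; own x points to the blade tip (x = 100 mm), z up; axis 13 mm above the origin. Handle x -100 to -10 mm, 26 mm thick; round shank 6 mm thick to x = 90; flat blade 6 mm wide, 2 mm thick (lies flat) to the tip. Balances near x = -45 mm
- ware_tray: low square ceramic tray filled with short upright cream tubes, with four corner posts, 167 x 152 x 49 mm, 0.8 kg, standing parallel to the case about 11 mm behind its hinge. Origin: centre of its underside. Not to be disturbed
- tube_1: loose short cream ceramic tube, 21 mm in diameter, 31 mm high, standing on end beside the case, past its own +y end. Origin: centre of its underside. Not to be disturbed
- tube_2: a second, equal loose tube standing next to the first. Origin: centre of its underside. Not to be disturbed

How it is judged (in metres and radians):
On the way:
1. the lid is prised up by the screwdriver: at least 10 degrees open with the screwdriver gripped and bearing on it (value of joint gauge_case_lid between 0.17 and 0.6 rad and contact force between driver and gauge_case above 0.05 N and contact force between the fingers and driver above 1 N), for 0.1 s.
At the end, for the whole second after the job is handed in: The lid stands at 45 degrees, give or take 8, resting on the screwdriver, which the gripper still holds clear of the bench; the gripper and arm do not touch the case; the case stands flat on the bench within 40 mm of where it stood; tray and tubes within 15 mm of where they stood (value of joint gauge_case_lid between 0.645 and 0.925 rad and contact force between driver and gauge_case above 0.05 N and contact force between the fingers and driver above 1 N and height (world z) of driver above 0.02 m and not (contact force between gauge_case and the arm above 0.1 N) and angle between gauge_case's own z axis and vertical below 0.05 rad and height (world z) of gauge_case below 0.005 m and distance of gauge_case from where it was at the start of the episode below 0.04 m and distance of each of ware_tray, tube_1, tube_2 from where it was at the start of the episode below 0.015 m); the arm keeps its last pose, push and grip.
It fails at once if the lid is thrown back past 72 degrees (value of joint gauge_case_lid above 1.26 rad).
It fails at once if the gripper touches the case or its lid (contact force between any of the fingers, the arm and gauge_case above 0.5 N).
It fails at once if the tray or a loose tube is shoved or knocked over (distance of any of ware_tray, tube_1, tube_2 from where it was at the start of the episode above 0.02 m or angle between any of tube_1, tube_2's own z axis and vertical above 0.5 rad).
It also fails if it takes over 51 s, if anything falls off the work surface, if the arm or the gripper's body presses on something with over 40 N, if the wrist force passes 120 N, or if a joint passes its speed limit or range.

## Working session

There is one attempt and no reset: what is moved stays moved. The work goes in short steps, Python scripts to look and compute and a tool call to move; the robot and the scene stay as the last step left them, time stands still between calls to the robot, and variables do not carry over. Pictures are saved under pics/ and viewed, at most 10 in all, crops included, and the job is handed in when it is done.

Besides the shell and the picture viewer there is one more tool, called after "Call:" by a JSON object that holds its "name" and its "arguments". drive_tool: Moves the arm, as the interface text tells. Its arguments: {"type":"object","properties":{"angular":{"type":"array","items":{"type":"array","items":{"type":"number"}}},"delta_pos":{"type":"array","items":{"type":"array","items":{"type":"number"}}},"gripper":{"type":"array","items":{"type":"number"}},"squeeze":{"type":"number"}},"required":["angular","delta_pos","gripper"]}

```bash
mkdir -p pics
cat > h.py <<'E'
import numpy as np, cv2
from cell import telemetry, eyes, env, models
from scipy.spatial.transform import Rotation as R
def rot(o):
    o=np.array(o,float)
    if o.shape==(3,3): return o
    if o.size==4: return R.from_quat(o).as_matrix()
    return R.from_euler('xyz',o,degrees=True).as_matrix()
def ray(p,px,fish=False):
    K=np.array(p['mtx']); u=(px[0]-K[0,2])/K[0,0]; v=(px[1]-K[1,2])/K[1,1]
    if fish:
        r=np.hypot(u,v); d=np.array([u/r*np.sin(r),v/r*np.sin(r),np.cos(r)]) if r>1e-9 else np.array([0,0,1.])
    else: d=np.array([u,v,1.])
    return np.array(p['origin']), rot(p['orientation'])@(d/np.linalg.norm(d))
def onz(p,px,z,fish=False):
    o,d=ray(p,px,fish); return o+d*(z-o[2])/d[2]
def proj(p,X,fish=False):
    K=np.array(p['mtx']); c=rot(p['orientation']).T@(np.array(X)-np.array(p['origin']))
    if fish:
        r=np.hypot(c[0],c[1]); t=np.arctan2(r,c[2]); u,v=c[0]/r*t,c[1]/r*t
    else: u,v=c[0]/c[2],c[1]/c[2]
    return np.array([K[0,0]*u+K[0,2],K[1,1]*v+K[1,2]])
def save(p,n): cv2.imwrite('pics/'+n+'.png',p['pixels'][:,:,::-1])
E
python3 - <<'E'
from h import *
print(telemetry.get_obs(), env.finger_overhang)
for n in ['top','side']:
    p=eyes.read_camera(n); save(p,n); print(n,p['mtx'],p['origin'],p['orientation'])
    for t in ['gauge_case','driver','ware_tray','tube_1','lid_tab','lid_hinge']:
        for r in models.cut_out(p,t)[:2]:
            c=r['centre']; m=r['pixels'].astype(np.uint8)
            pts=cv2.findNonZero(m); b=cv2.boxPoints(cv2.minAreaRect(pts)) if pts is not None else None
            print(t,round(r['p'],2),np.round(c,1),np.round(onz(p,c,0.015),3), m.sum(), [np.round(q).tolist() for q in b] if b is not None else '')
E
```

```text
{'time_s': 0.0, 'qpos': array([-71.09774904,  18.4413697 ,  -4.01545446,  83.17496202,
         1.29673173,  78.54186233,  -3.26111265]), 'joint_velocities': array([-0.09394427,  0.03148822, -0.093207  , -0.04041488, -0.03658914,
       -0.00890728, -0.05332832]), 'effort': array([-9.82104416e-05, -4.91298366e+01, -4.04041009e-01, -3.12539577e+01,
       -6.39905711e-02,  4.34994511e-02,  1.93720762e-04]), 'tool_pos': array([0.20177136, 0.61732748, 0.23543479]), 'tool_rot': array([-1.79887148e+02,  7.51526656e-03,  1.61906667e+02]), 'force': array([ 0.32325698,  0.39512702, -0.32527478]), 'wrist_torque': array([-0.00090112, -0.02539069, -0.04179186]), 'grasp_force': 0.0, 'grip_width': 0.08724250886035152} 0.014
top [[429.64762507   0.         327.05256137]
 [  0.         429.64762507 201.62246838]
 [  0.           0.           1.        ]] [0.40477649 0.18680248 0.89250461] [-1.69848312e+02 -3.74375717e-02 -8.98183818e+01]
gauge_case 0.69 [318.5 228.5] [0.506 0.204 0.015] 2698 [[289.0, 200.0], [324.0, 186.0], [355.0, 259.0], [320.0, 273.0]]
driver 0.61 [251.5 251.2] [0.459 0.34  0.01
[... 1458 characters left out ...]
are_tray 0.73 [345.2 251. ] [0.566 0.08  0.015] 8611 [[265.0, 225.0], [385.0, 179.0], [421.0, 274.0], [301.0, 320.0]]
ware_tray 0.71 [359.  191.9] [0.619 0.243 0.015] 187 [[350.0, 184.0], [362.0, 184.0], [362.0, 201.0], [350.0, 201.0]]
tube_1 0.64 [357.8 189.8] [0.618 0.25  0.015] 198 [[350.0, 183.0], [362.0, 183.0], [362.0, 201.0], [350.0, 201.0]]
tube_1 0.6 [380.2 196.9] [0.653 0.222 0.015] 203 [[373.0, 190.0], [384.0, 190.0], [384.0, 210.0], [373.0, 210.0]]
lid_tab 0.78 [296.5 204.2] [0.505 0.218 0.015] 2560 [[245.0, 205.0], [339.0, 175.0], [348.0, 204.0], [254.0, 234.0]]
lid_hinge 0.69 [296.5 206.6] [0.504 0.211 0.015] 3262 [[243.0, 206.0], [341.0, 175.0], [353.0, 214.0], [256.0, 245.0]]
```

Run:
```python
import cv2,numpy as np
a=cv2.imread('pics/top.png')[120:300,200:460]; a=cv2.resize(a,None,fx=3,fy=3,interpolation=cv2.INTER_CUBIC)
cv2.imwrite('pics/topc.png',a)
```

```text
(no output)
```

View pics/topc.png

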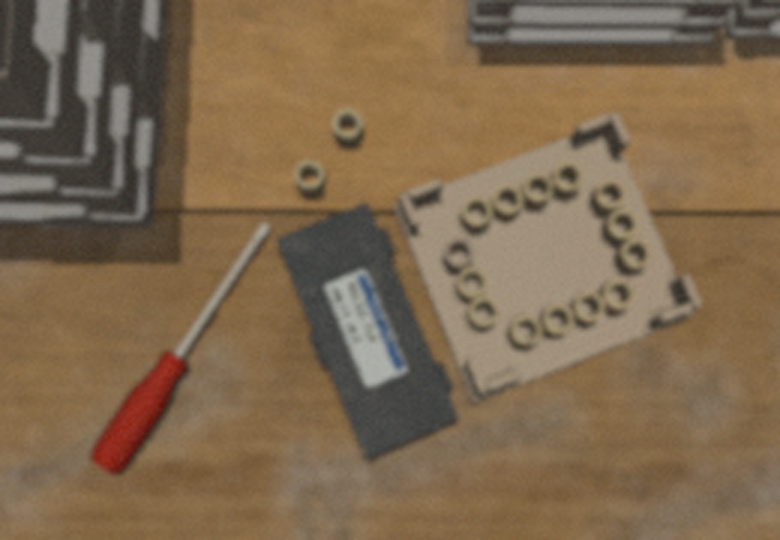

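The top view (crop ×3, offset 200,120) shows the driver with its handle end at full-image (236,275) and its tip at (288,196). The case front faces left, with the tab near (306,237). The tray is to the right and the tubes are above.

Run:
```python
from h import *
p=eyes.read_camera('top')
cs=[[289.,200],[324,186],[355,259],[320,273]]
P=np.array([onz(p,c,0.033)[:2] for c in cs]); print(P.round(3))
print('sides',np.linalg.norm(np.roll(P,-1,0)-P,axis=1).round(3))
ydir=(P[0]-P[3])+(P[1]-P[2]); ydir/=np.linalg.norm(ydir); xdir=np.array([ydir[1],-ydir[0]])
print('case c',P.mean(0),'ydir',ydir,'xdir',xdir,'yaw',np.degrees(np.arctan2(xdir[1],xdir[0])))
c=P.mean(0); print('tab',c-0.037*xdir, 'pix',proj(p,[*(c-0.037*xdir),0.0236]), onz(p,(306,236.7),.026))
m=models.cut_out(p,'driver')[0]; ys,xs=np.nonzero(m['pixels'])
Q=np.array([onz(p,(x,y),0.013)[:2] for x,y in zip(xs,ys)])
mu=Q.mean(0); u,s,v=np.linalg.svd(Q-mu); d=v[0]*np.sign(v[0][0]); t=(Q-mu)@d
print('driver dir',d,np.degrees(np.arctan2(d[1],d[0])),'ends',mu+d*t.min(),mu+d*t.max(),'len',np.ptp(t),'mid',mu+d*(t.min()+t.max())/2)
n=np.array([-d[1],d[0]]);w=(Q-mu)@n
for a in np.arange(t.min(),t.max(),.02):
    k=(t>=a)&(t<a+.02); print(round(a-t.min()-.1,3),w[k].mean().round(4),np.ptp(w[k]).round(3))
# side check
p=eyes.read_camera('side'); m=models.cut_out(p,'driver')[0]; ys,xs=np.nonzero(m['pixels'])
Q=np.array([onz(p,(x,y),0.013)[:2] for x,y in zip(xs,ys)]);t=(Q-mu)@d;print('side',mu+d*(t.min()+t.max())/2+n*((Q-mu)@n).mean(),np.ptp(t))
```

```text
[[0.562 0.264]
 [0.591 0.193]
 [0.443 0.131]
 [0.416 0.2  ]]
sides [0.077 0.161 0.075 0.16 ]
case c [0.50289615 0.19706988] ydir [0.91911987 0.39397799] xdir [ 0.39397799 -0.91911987] yaw -66.79775057335229
tab [0.48831896 0.23107731] pix [305.03861379 236.57176812] [0.48783522 0.22901063 0.026     ]
driver dir [ 0.84123548 -0.54066891] -32.72918622514274 ends [0.40999134 0.37407377] [0.57659262 0.26699776] len 0.19804357846235016 mid [0.49329198 0.32053576]
-0.1 0.0002 0.026
-0.08 0.0003 0.027
-0.06 -0.0005 0.028
-0.04 -0.0002 0.024
-0.02 0.0002 0.02
0.0 0.0 0.007
0.02 0.0002 0.008
0.04 0.0001 0.006
0.06 0.0002 0.006
0.08 0.0 0.007
side [0.48042962 0.3344805 ] 0.1732596359148923
```

View pics/side.png

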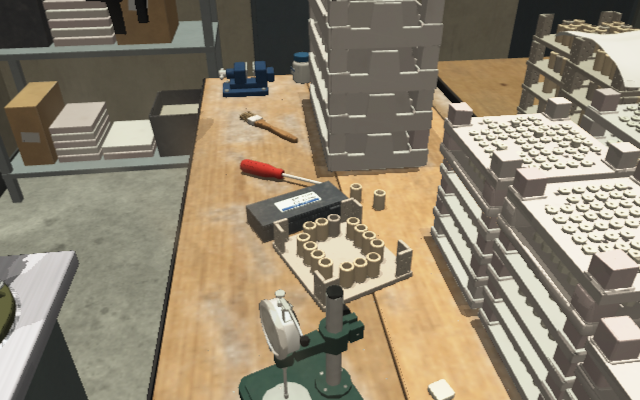

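Run:
```python
from h import *
p=eyes.read_camera('top'); s=eyes.read_camera('side')
for q in [(250,193),(200,193),(250,207)]:
    for z in (0,.05,.1,.2): X=onz(p,q,z); print(q,z,X.round(3),'side px',proj(s,X).round())
o=telemetry.get_obs(); T=R.from_euler('xyz',o['tool_rot'],degrees=True).as_matrix(); print(o['time_s'])
d=np.array([.458,.3432,.12])-o['tool_pos']; print('delta tool cm',T.T@d*100)
```

```text
(250, 193) 0 [0.583 0.35  0.   ] side px [330. 171.]
(250, 193) 0.05 [0.573 0.341 0.05 ] side px [326. 151.]
(250, 193) 0.1 [0.563 0.332 0.1  ] side px [321. 129.]
(250, 193) 0.2 [0.543 0.313 0.2  ] side px [311.  80.]
(200, 193) 0 [0.582 0.456 0.   ] side px [322. 147.]
(200, 193) 0.05 [0.572 0.441 0.05 ] side px [319. 129.]
(200, 193) 0.1 [0.562 0.426 0.1  ] side px [315. 109.]
(200, 193) 0.2 [0.542 0.396 0.2  ] side px [305.  65.]
(250, 207) 0 [0.553 0.349 0.   ] side px [315. 172.]
(250, 207) 0.05 [0.544 0.34  0.05 ] side px [311. 152.]
(250, 207) 0.1 [0.536 0.331 0.1  ] side px [307. 130.]
(250, 207) 0.2 [0.519 0.313 0.2  ] side px [297.  81.]
1.0
delta tool cm [-32.87034527 -18.15472947  11.65952595]
```

The side view shows the driver lying free at (265,168)–(318,183). A tall stack stands to the right, with its base corner at (330,168), about x=0.585, y=0.36. The gripper clears it.

Call:
{"name": "drive_tool", "arguments": {"angular": [[0,0,0],[0,0,0],[0,0,0],[0,0,0],[0,0,0],[0,0,0],[0,0,0],[0,0,0],[0,0,0],[0,0,0],[0,0,0.085],[0,0,0.085],[0,0,0.085],[0,0,0],[0,0,0]], "delta_pos": [[-3.3,-1.8,1.0],[-3.3,-1.8,1.0],[-3.3,-1.8,1.0],[-3.3,-1.8,1.0],[-3.3,-1.8,1.0],[-3.3,-1.8,1.0],[-3.3,-1.8,1.0],[-3.3,-1.8,1.0],[-3.3,-1.8,1.0],[-3.3,-1.8,1.0],[0,0,0],[0,0,0],[0,0,0],[0,0,0],[0,0,0]], "gripper": [8.7,8.7,8.7,8.7,8.7,8.7,8.7,8.7,8.7,8.7,8.7,8.7,8.7,8.7,8.7], "squeeze": 50}}

```text
time_s: 2.5
tool_pos: [0.4597, 0.3444, 0.1367]
tool_rot: [180.0, 0.0, 147.4]
force: [0.0, 1.5, -0.8]
grip_width: 0.087
grasp_force: 0.0
```

```bash
cat >> h.py <<'E'
def obs():
    o=telemetry.get_obs(); return o,rot(o['tool_rot']),np.array(o['tool_pos'])
E
python3 - <<'E'
from h import *
p=eyes.read_camera('wrist'); save(p,'w1'); o,T,x=obs(); print(x,o['tool_rot'])
m=models.cut_out(p,'driver'); print([q['p'] for q in m])
ys,xs=np.nonzero(m[0]['pixels'])
Q=np.array([onz(p,(a,b),0.013,True)[:2] for a,b in zip(xs,ys)])
mu=Q.mean(0);_,_,v=np.linalg.svd(Q-mu,full_matrices=False);d=v[0]*np.sign(v[0][0]);t=(Q-mu)@d
print('dir',np.degrees(np.arctan2(d[1],d[0])),'ends',mu+d*t.min(),mu+d*t.max(),np.ptp(t))
g=mu+d*(t.max()-.145); g2=np.array([.4554,.3448]); print('grasp',g)
for q in (g,g2): print(T.T@(np.array([*q,.017])-x)*100)
E
```

```text
[0.45964263 0.34439027 0.13664032] [1.79990097e+02 3.06662973e-03 1.47407856e+02]
[0.74]
dir -32.86610803578187 ends [0.41192889 0.37437722] [0.5769835  0.26773705] 0.19650737554911882
grasp [0.45519205 0.34642532]
[ 0.48523159 -0.07034251 11.96399395]
[ 0.38016286 -0.19607861 11.96397784]
```

View pics/w1.png

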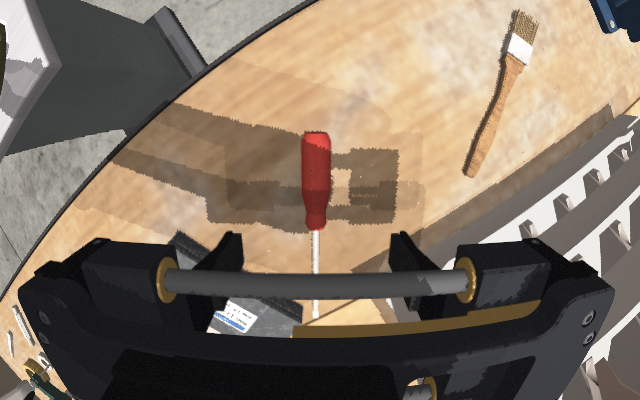

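The wrist picture shows the red handle at (316,180), centred between the fingers and in line with the tool. I'll descend and grip.

Call:
{"name": "drive_tool", "arguments": {"angular": [[0,0,0],[0,0,0],[0,0,0],[0,0,0],[0,0,0],[0,0,0],[0,0,0],[0,0,0],[0,0,0],[0,0,0],[0,0,0],[0,0,0],[0,0,0],[0,0,0],[0,0,0]], "delta_pos": [[0.4,-0.1,2],[0,0,3],[0,0,3],[0,0,2],[0,0,1.2],[0,0,0.75],[0,0,0],[0,0,0],[0,0,0],[0,0,0],[0,0,0],[0,0,0],[0,0,0],[0,0,0],[0,0,0]], "gripper": [8.7,8.7,8.7,8.7,8.7,8.7,8.7,1,1,1,1,1,1,1,1], "squeeze": 55}}

```text
time_s: 4.1
tool_pos: [0.4558, 0.3456, 0.0171]
tool_rot: [180.0, 0.0, 147.3]
force: [-0.6, 0.4, 0.5]
grip_width: 0.0307
grasp_force: 0.0
```

Call:
{"name": "drive_tool", "arguments": {"angular": [[0,0,0],[0,0,0],[0,0,0],[0,0,0],[0,0,0],[0,0,0],[0,0,0]], "delta_pos": [[0,0,0],[0,0,0],[0,0,0],[0,0,-1],[0,0,-2],[0,0,-3],[0,0,0]], "gripper": [1,1,1,1,1,1,1]}}

```text
time_s: 4.8
tool_pos: [0.4583, 0.3475, 0.0818]
tool_rot: [179.6, 0.1, 147.3]
force: [0.6, 0.7, -0.3]
grip_width: 0.025
grasp_force: 55.0
```

Call:
{"name": "drive_tool", "arguments": {"angular": [[0,0,0],[0,0,0],[0,0,0.1],[0,0,0.1],[0,0,0.1],[0,0,0.1],[0,0,0.1],[0,0,0.095],[0,0,0],[0,0,0],[0,0,0]], "delta_pos": [[2.8,0.8,0],[2.8,0.8,0],[0,0,0],[0,0,0],[0,0,0],[0,0,0],[0,0,0],[0,0,0],[0,0,0],[0,0,0],[0,0,0]], "gripper": [1,1,1,1,1,1,1,1,1,1,1]}}

```text
time_s: 5.9
tool_pos: [0.4172, 0.3892, 0.0769]
tool_rot: [-180.0, 0.0, 113.3]
force: [0.0, 0.7, -1.3]
grip_width: 0.0245
grasp_force: 55.0
```

Run:
```python
from h import *
o,T,x=obs(); print(x,o['tool_rot'])
xd=np.array([.394,-.919]);c=np.array([.503,.197])
out=[]
for n in ['top','side']:
    p=eyes.read_camera(n); save(p,n+'2')
    ms=models.cut_out(p,'driver')
    print(n,[(round(m['p'],2),m['centre']) for m in ms])
    tip=[*(x[:2]+.145*xd),.077]; print('pred tip px',proj(p,tip),'pred handle mid',proj(p,x-[0,0,.004]))
    for nm,X in [('tab',[*(c-.037*xd),.0236]),('cornerF+',[*(c-.035*xd+.08*np.array([.919,.394])),.033])]: print(nm,proj(p,X))
a=cv2.imread('pics/top2.png')[150:300,200:380]; b=cv2.imread('pics/side2.png')[110:260,220:400]
cv2.imwrite('pics/pair2.png',cv2.resize(np.vstack([a,b]),None,fx=4.4 if 0 else 2,fy=2,interpolation=cv2.INTER_CUBIC) if 0 else cv2.resize(np.hstack([a,b]),(800,333),interpolation=cv2.INTER_CUBIC))
```

```text
[0.41715973 0.38924098 0.07694509] [-1.79988034e+02  4.55992936e-03  1.13300986e+02]
top [(0.58, [242.8, 260.9])]
pred tip px [290.41545986 241.20784759] pred handle mid [219.26347687 271.52608118]
tab [305.07593083 236.52107127]
cornerF+ [290.69818294 199.54420035]
side [(0.57, [249.1, 135.9])]
pred tip px [275.72423799 163.20820352] pred handle mid [241.90261034 133.80634917]
tab [286.275688   196.74303284]
cornerF+ [326.44754072 180.41013986]
```

View pics/pair2.png

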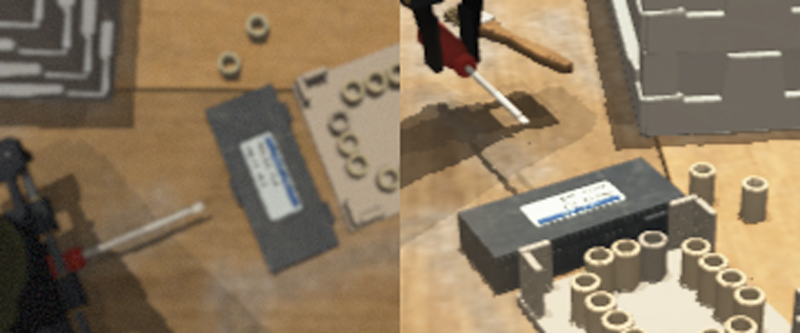

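In the picture pair the tip is at top (291.4,243.6) and side (277.2,164.5), and the tab is at top about (305,237). Next I'll triangulate the tip.

```bash
cat >> h.py <<'E'
def tri(L):
    A=np.zeros((3,3));b=np.zeros(3)
    for o,d in L:
        M=np.eye(3)-np.outer(d,d);A+=M;b+=M@o
    X=np.linalg.solve(A,b); return X
E
python3 - <<'E'
from h import *
o,T,x=obs()
t=eyes.read_camera('top'); s=eyes.read_camera('side')
def edge(p,im,seed):
    # bright shank pixels near predicted
    return None
X=tri([ray(t,(291.4,243.6)),ray(s,(277.2,164.5))]); print('tip',X,proj(t,X),proj(s,X))
# shank base: top crop (88,253), side crop (474-400,72)
B=tri([ray(t,(200+88/2.222,150+253/2.222)),ray(s,(220+74/2.222,110+72/2.222))]); print('base',B,proj(t,B),proj(s,B))
d=X-B; print(np.degrees(np.arctan2(d[1],d[0])),np.degrees(np.arcsin(d[2]/np.linalg.norm(d))),np.linalg.norm(d))
xd=np.array([.394,-.919]);yd=np.array([.919,.394]);c=np.array([.503,.197])
print('tip in case',(X[:2]-c)@xd,(X[:2]-c)@yd, 'tool->tip', T.T@(X-x))
print('tab px chk', [( (onz(t,(304.9,236.9),.0276)[:2]-c)@v).round(4) for v in (xd,yd)])
E
```

```text
tip [0.47328563 0.25425642 0.07497124] [291.4044947  241.83056336] [275.25366293 164.77371912]
base [0.43479183 0.35193577 0.07145417] [239.60234689 262.16836826] [251.59756309 142.59069499]
-68.49142967100116 1.9186279572888962 0.10504950507337145
tip in case -0.0643261076839103 -0.004748478022742696 tool->tip [-0.14612249 -0.0018622   0.00211676]
tab px chk [np.float64(-0.0376), np.float64(-0.001)]
```

Call:
{"name": "drive_tool", "arguments": {"angular": [[0,0,0],[0,0,0],[0,0,0],[0,0,0],[0,0,0],[0,0,0],[0,0,0],[0,0,0]], "delta_pos": [[0,0.2,1.5],[0,0.15,1.5],[0,0,1.5],[0,0,1.1],[-1,0,0],[-0.6,0,0],[0,0,0],[0,0,0]], "gripper": [1,1,1,1,1,1,1,1]}}

```text
time_s: 7.0
tool_pos: [0.4276, 0.376, 0.0219]
tool_rot: [179.9, -0.0, 113.1]
force: [-0.3, 0.8, -0.9]
grip_width: 0.0248
grasp_force: 55.0
```

Run:
```python
from h import *
o,T,x=obs(); print(x,o['tool_rot'],o['force'])
a=eyes.read_camera('top')['pixels'][200:280,230:350]; b=eyes.read_camera('side')['pixels'][150:230,240:360]
cv2.imwrite('pics/pair3.png',cv2.resize(np.vstack([a,b]),(450,600),interpolation=cv2.INTER_CUBIC)[:,:,::-1])
```

```text
[0.42756301 0.37599733 0.02186396] [ 1.79919152e+02 -4.00054549e-02  1.13143550e+02] [-0.25094468  0.79117677 -0.86532883]
```

View pics/pair3.png

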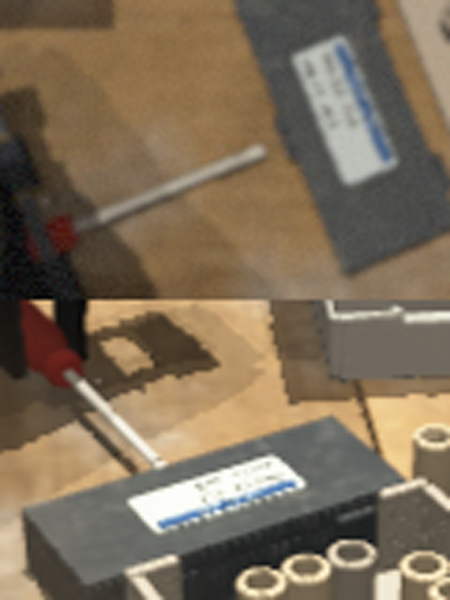

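The tip is at about top-crop (265,150), roughly 7 mm short of the tab and nearly aligned with it. I'll go a little lower, shift slightly to own +y, and feel for the wall.

Call:
{"name": "drive_tool", "arguments": {"angular": [[0,0,0],[0,0,0],[0,0,0],[0,0,0],[0,0,0]], "delta_pos": [[0,0.2,0.3],[-0.4,0,0],[-0.3,0,0],[0,0,0],[0,0,0]], "gripper": [1,1,1,1,1]}}

```text
time_s: 7.6
tool_pos: [0.4315, 0.3702, 0.0181]
tool_rot: [180.0, -0.0, 113.2]
force: [1.1, -0.4, -1.0]
grip_width: 0.0246
grasp_force: 55.0
```

Call:
{"name": "drive_tool", "arguments": {"angular": [[0,0,0],[0,0,0],[0,0,0]], "delta_pos": [[-0.15,0,0],[-0.15,0,0],[0,0,0]], "gripper": [1,1,1]}}

```text
time_s: 7.9
tool_pos: [0.4328, 0.3673, 0.0181]
tool_rot: [180.0, 0.0, 113.2]
force: [-0.0, -0.6, -0.1]
grip_width: 0.0244
grasp_force: 55.0
```

Call:
{"name": "drive_tool", "arguments": {"angular": [[0,0,0],[0,0,0],[0,0,0]], "delta_pos": [[-0.1,0,0],[-0.1,0,0],[0,0,0]], "gripper": [1,1,1]}}

```text
time_s: 8.2
tool_pos: [0.4335, 0.3656, 0.0181]
tool_rot: [180.0, 0.0, 113.2]
force: [0.9, 0.3, -0.8]
grip_width: 0.0249
grasp_force: 55.0
```

Call:
{"name": "drive_tool", "arguments": {"angular": [[0,0,0],[0,0,0],[0,0,0]], "delta_pos": [[-0.1,0,0],[-0.1,0,0],[0,0,0]], "gripper": [1,1,1]}}

```text
time_s: 8.5
tool_pos: [0.4343, 0.3637, 0.0181]
tool_rot: [180.0, 0.0, 113.2]
force: [0.2, 0.7, -0.4]
grip_width: 0.0249
grasp_force: 55.0
```

Run:
```python
from h import *
F=[]
a=eyes.read_camera('top')['pixels']; F.append(obs()[0]['force'])
b=eyes.read_camera('side')['pixels']; F.append(obs()[0]['force'])
for i in range(4): eyes.read_camera('top'); F.append(obs()[0]['force'])
print(np.mean(F,0),np.std(F,0))
cv2.imwrite('pics/pair4.png',cv2.resize(np.vstack([a[200:280,230:350],b[150:230,240:360]]),(450,600),interpolation=cv2.INTER_CUBIC)[:,:,::-1])
```

```text
[ 0.08489152 -0.56344507 -1.09180931] [0.64930879 0.31908247 0.57178792]
```

View pics/pair4.png

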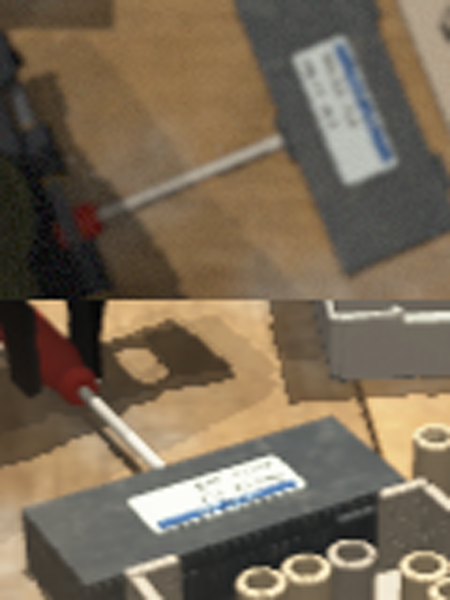

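The tip now meets the case front at crop (283,143), within the tab's span, with no contact force yet.

Call:
{"name": "drive_tool", "arguments": {"angular": [[0,0,0],[0,0,0],[0,0,0]], "delta_pos": [[-0.08,0,0],[-0.07,0,0],[0,0,0]], "gripper": [1,1,1]}}

```text
time_s: 9.1
tool_pos: [0.4347, 0.3628, 0.0182]
tool_rot: [180.0, -0.0, 113.2]
force: [-0.6, 0.9, 0.3]
grip_width: 0.0246
grasp_force: 55.0
```

Call:
{"name": "drive_tool", "arguments": {"angular": [[0,0,0],[0,0,0],[0,0,0]], "delta_pos": [[-0.08,0,0],[-0.07,0,0],[0,0,0]], "gripper": [1,1,1]}}

```text
time_s: 9.4
tool_pos: [0.4348, 0.3625, 0.0183]
tool_rot: [180.0, -0.1, 113.2]
force: [-2.2, 5.0, -1.6]
grip_width: 0.0248
grasp_force: 55.0
```

Contact with the front wall reads 5 N. I'll ease off 1 mm and rise under the tab.

Call:
{"name": "drive_tool", "arguments": {"angular": [[0,0,0],[0,0,0],[0,0,0],[0,0,0],[0,0,0],[0,0,0],[0,0,0],[0,0,0]], "delta_pos": [[0.07,0,0],[0.05,0,0],[0,0,-0.2],[0,0,-0.2],[0,0,-0.2],[0,0,-0.2],[0,0,-0.15],[0,0,0]], "gripper": [1,1,1,1,1,1,1,1]}}

```text
time_s: 10.2
tool_pos: [0.435, 0.3623, 0.0278]
tool_rot: [180.0, -0.0, 113.2]
force: [-0.8, 4.3, -2.5]
grip_width: 0.0247
grasp_force: 55.0
```

Call:
{"name": "drive_tool", "arguments": {"angular": [[0,0,0],[0,0,0],[0,0,0],[0,0,0],[0,0,0],[0,0,0],[0,0,0]], "delta_pos": [[-0.03,0,-0.2],[-0.03,0,-0.2],[-0.03,0,-0.2],[-0.03,0,-0.2],[-0.04,0,-0.2],[-0.04,0,-0.2],[0,0,0]], "gripper": [1,1,1,1,1,1,1]}}

```text
time_s: 10.9
tool_pos: [0.4355, 0.361, 0.04]
tool_rot: [180.0, -0.1, 113.2]
force: [-2.2, 5.4, -2.1]
grip_width: 0.0249
grasp_force: 55.0
```

Run:
```python
from h import *
F=[]
a=eyes.read_camera('top')['pixels']; F.append(obs()[0]['force'])
b=eyes.read_camera('side')['pixels']; F.append(obs()[0]['force'])
for i in range(4): eyes.read_camera('top'); F.append(obs()[0]['force'])
print(np.mean(F,0))
cv2.imwrite('pics/pair5.png',cv2.resize(np.vstack([a[200:280,230:350],b[150:230,240:360]]),(450,600),interpolation=cv2.INTER_CUBIC)[:,:,::-1])
```

```text
[-2.19622017  4.74110884 -2.2890612 ]
```

View pics/pair5.png

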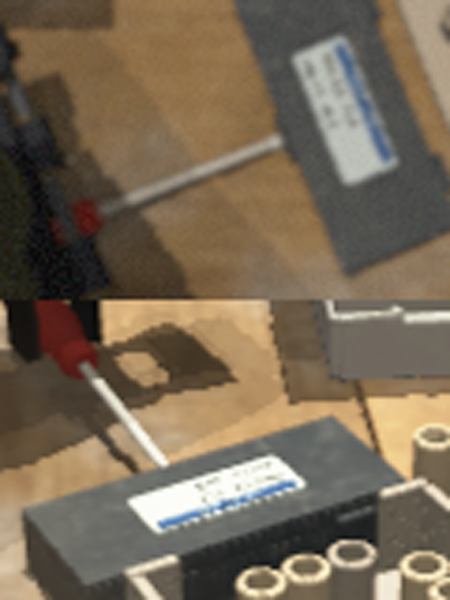

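Run:
```python
from h import *
t=eyes.read_camera('top'); s=eyes.read_camera('side'); o,T,x=obs(); print(x,o['force'])
xd=np.array([.394,-.919]);yd=np.array([.919,.394]);c=np.array([.503,.197])
for n,a,b in [('tip5',(283,143),(167,165)),('base5',(100,212),(85,66)),('tip4',(283,143),(158,165)),('base4',(100,212),(85,87)),('tip3',(265,150),(155,165)),('base3',(80,222),(68,77))]:
    X=tri([ray(t,(230+a[0]/3.75,198.2+a[1]/3.75)),ray(s,(238+b[0]/3.75,150+b[1]/3.75))]); print(n,X.round(4),((X[:2]-c)@xd).round(4),((X[:2]-c)@yd).round(4))
for th in (0,10,20):
    print(th, [proj(s,[*(c+ (0.036-.071*np.cos(np.radians(th)))*xd+yy*yd), .033+.071*np.sin(np.radians(th))]).round(1) for yy in (-.08,.08)])
m=models.cut_out(s,'gauge_case')[0]['pixels']; print('case mask',m.sum(),cv2.minAreaRect(cv2.findNonZero(m.astype(np.uint8))))
a=s['pixels'][140:240,230:370]; cv2.imwrite('pics/s6.png',cv2.resize(a,(784,560),interpolation=cv2.INTER_CUBIC)[:,:,::-1])
```

```text
[0.43541405 0.36093413 0.03974874] [-2.43291324  5.09406032 -2.08217377]
tip5 [0.4851 0.2298 0.0308] -0.0372 -0.0035
base5 [0.4496 0.3265 0.0314] -0.1401 0.002
tip4 [0.483  0.2297 0.0315] -0.0379 -0.0055
base4 [0.4496 0.3286 0.0183] -0.142 0.0027
tip3 [0.4809 0.2397 0.0252] -0.0479 -0.0035
base3 [0.4428 0.339  0.0189] -0.1542 0.0006
0 [array([243.5, 205.9]), array([326.4, 180.4])]
10 [array([243.2, 199.9]), array([326.8, 174.7])]
20 [array([243.3, 194.6]), array([327.8, 169.5])]
case mask 3239 ((297.9472351074219, 209.94491577148438), (41.03179931640625, 103.28459167480469), 72.80146026611328)
```

View pics/s6.png

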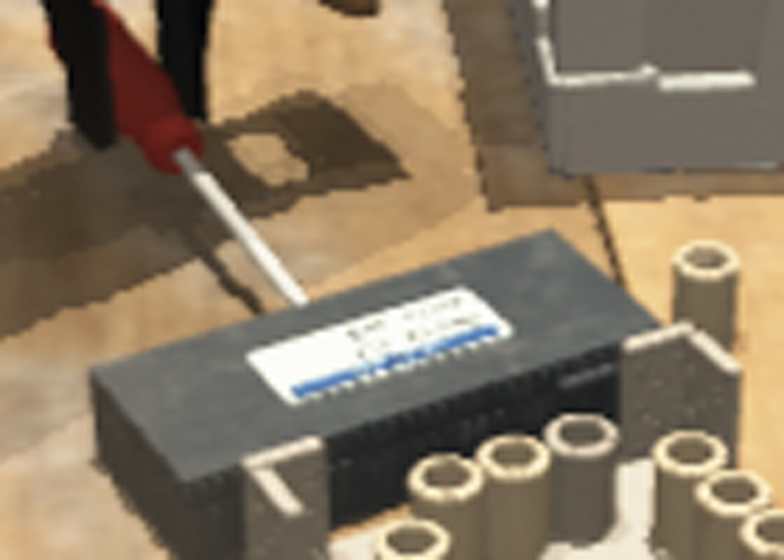

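The lid is still shut. The tip has stuck by friction against the wall (5 N push) and the driver has pitched about 5° in the grip. I'll relieve the push.

Call:
{"name": "drive_tool", "arguments": {"angular": [[0,0,0],[0,0,0],[0,0,0]], "delta_pos": [[0.08,0,0],[0.08,0,0],[0,0,0]], "gripper": [1,1,1], "squeeze": 60}}

```text
time_s: 11.65
tool_pos: [0.4352, 0.3613, 0.0395]
tool_rot: [-180.0, 0.0, 113.2]
force: [-1.0, 2.7, -1.9]
grip_width: 0.0248
grasp_force: 60.0
```

```bash
cat >> h.py <<'E'
XD=np.array([.394,-.919]);YD=np.array([.919,.394]);C=np.array([.503,.197])
def fmean(n=6):
    F=[]
    for i in range(n): p=eyes.read_camera('side'); F.append(obs()[0]['force'])
    f=np.mean(F,0); o,T,x=obs(); print('t',o['time_s'],'F push-back',(-f[:2]@XD).round(2),'lat',(f[:2]@YD).round(2),'z',f[2].round(2),'tcp case',((x[:2]-C)@XD).round(4),((x[:2]-C)@YD).round(4),x[2].round(4),o['tool_rot'].round(1)); return p
E
python3 -c "
from h import *
fmean()"
```

```text
t 11.95 F push-back 2.39 lat -0.15 z -2.51 tcp case -0.1779 0.0025 0.0395 [-180.     0.   113.2]
```

Call:
{"name": "drive_tool", "arguments": {"angular": [[0,0,0],[0,0,0],[0,-0.02,0],[0,-0.02,0],[0,-0.02,0],[0,0,0]], "delta_pos": [[0.06,0,0],[0.06,0,0],[0.04,0,0],[0.03,0,0],[0.02,0,0],[0,0,0]], "gripper": [1,1,1,1,1,1]}}

```text
time_s: 12.55
tool_pos: [0.4337, 0.3645, 0.0394]
tool_rot: [-180.0, 3.5, 113.3]
force: [0.3, -0.1, -1.8]
grip_width: 0.025
grasp_force: 60.0
```

Run:
```python
from h import *
s=fmean(5)
a=s['pixels'][140:240,230:370]; cv2.imwrite('pics/s7.png',cv2.resize(a,(784,560),interpolation=cv2.INTER_CUBIC)[:,:,::-1])
```

```text
t 12.8 F push-back 0.48 lat 0.26 z -1.64 tcp case -0.1804 0.0025 0.0396 [180.    3.4 113.2]
```

View pics/s7.png

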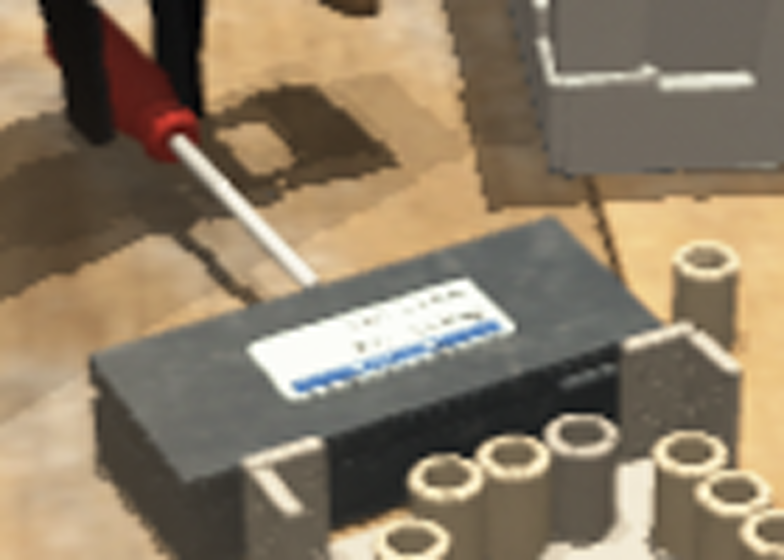

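The lid's front edge has risen by about 13 crop pixels, so the lid is about 4° open with the push nearly gone. I'll follow the arc while tipping the blade up.

Call:
{"name": "drive_tool", "arguments": {"angular": [[0,-0.01,0],[0,-0.01,0],[0,-0.01,0],[0,-0.01,0],[0,-0.01,0],[0,-0.01,0],[0,-0.01,0],[0,-0.01,0],[0,-0.01,0],[0,0,0]], "delta_pos": [[-0.01,0,0],[-0.02,0,0],[-0.02,0,0],[-0.02,0,0],[-0.03,0,0],[-0.03,0,0],[-0.03,0,0],[-0.04,0,0],[-0.04,0,0],[0,0,0]], "gripper": [1,1,1,1,1,1,1,1,1,1]}}

```text
time_s: 13.8
tool_pos: [0.4349, 0.362, 0.0398]
tool_rot: [-180.0, 8.6, 113.2]
force: [0.6, -0.3, -2.8]
grip_width: 0.0249
grasp_force: 60.0
```

```bash
cat >> h.py <<'E'
def lid(p,ref=None):
    # lid angle from side view: best fit of predicted front top edge (dark lid / bright bench) by gradient
    g=cv2.GaussianBlur(p['pixels'].astype(np.float32).sum(2),(0,0),.7)
    best=[]
    for th in np.arange(-3,62,.5):
        a=np.radians(th); sc=0;n=0
        for yy in [*np.linspace(-.074,-.025,18),*np.linspace(.03,.074,14)]:
            def P(l,h): return proj(p,[*(C+(.036-l*np.cos(a)+h*np.sin(a))*XD+yy*YD),.023+l*np.sin(a)+h*np.cos(a)])
            u=P(.068,.010); v=P(.0755,.010)   # inside the lid top vs past its edge
            f=lambda q:g[int(round(q[1])),int(round(q[0]))]
            sc+=f(v)-f(u);n+=1
        best.append((sc/n,th))
    best.sort(reverse=True); return [(round(float(s)),float(t)) for s,t in best[:4]]
E
python3 - <<'E'
from h import *
s=fmean(5); print(lid(s)); save(s,'s8')
E
```

```text
t 14.05 F push-back 0.43 lat -0.26 z -1.17 tcp case -0.1782 0.0026 0.0399 [180.    8.6 113.2]
[(121, 14.5), (119, 14.0), (116, 13.5), (115, 15.0)]
```

Call:
{"name": "drive_tool", "arguments": {"angular": [[0,0,0],[0,0,0],[0,0,0],[0,0,0],[0,0,0],[0,0,0],[0,0,0],[0,0,0],[0,0,0],[0,0,0],[0,0,0],[0,0,0],[0,0,0]], "delta_pos": [[-0.08,0,-0.14],[-0.08,0,-0.14],[-0.08,0,-0.14],[-0.08,0,-0.14],[-0.09,0,-0.13],[-0.09,0,-0.13],[-0.09,0,-0.13],[-0.09,0,-0.13],[-0.1,0,-0.125],[-0.1,0,-0.125],[-0.1,0,-0.125],[-0.1,0,-0.125],[0,0,0]], "gripper": [1,1,1,1,1,1,1,1,1,1,1,1,1]}}

```text
time_s: 15.35
tool_pos: [0.4387, 0.3538, 0.0573]
tool_rot: [180.0, 8.6, 113.2]
force: [0.7, -0.0, -1.6]
grip_width: 0.025
grasp_force: 60.0
```

Run:
```python
from h import *
s=fmean(5); print(lid(s))
```

```text
t 15.6 F push-back 0.36 lat -0.02 z -1.15 tcp case -0.1696 0.0025 0.057 [-180.     8.6  113.2]
[(97, 27.5), (94, 27.0), (93, 28.0), (93, 26.0)]
```

Call:
{"name": "drive_tool", "arguments": {"angular": [[0,0,0],[0,0,0],[0,0,0],[0,0,0],[0,0,0],[0,0,0],[0,0,0],[0,0,0],[0,0,0],[0,0,0],[0,0,0],[0,0,0],[0,0,0]], "delta_pos": [[-0.105,0,-0.12],[-0.105,0,-0.12],[-0.105,0,-0.12],[-0.105,0,-0.12],[-0.115,0,-0.11],[-0.115,0,-0.11],[-0.115,0,-0.11],[-0.115,0,-0.11],[-0.12,0,-0.1],[-0.12,0,-0.1],[-0.12,0,-0.1],[-0.12,0,-0.1],[0,0,0]], "gripper": [1,1,1,1,1,1,1,1,1,1,1,1,1]}}

```text
time_s: 16.9
tool_pos: [0.4432, 0.3433, 0.0723]
tool_rot: [180.0, 8.6, 113.2]
force: [0.0, -0.3, -1.7]
grip_width: 0.0246
grasp_force: 60.0
```

Run:
```python
from h import *
s=fmean(5); print(lid(s)); t=eyes.read_camera('top')
a=s['pixels'][120:240,230:390]; b=t['pixels'][150:270,230:390]
cv2.imwrite('pics/s9.png',cv2.resize(np.hstack([a,b]),(800,300),interpolation=cv2.INTER_CUBIC)[:,:,::-1])
```

```text
t 17.15 F push-back 0.18 lat 0.16 z -1.09 tcp case -0.1582 0.0025 0.0721 [180.    8.6 113.2]
[(27, -1.0), (25, -1.5), (25, -0.5), (22, -2.0)]
```

View pics/s9.png

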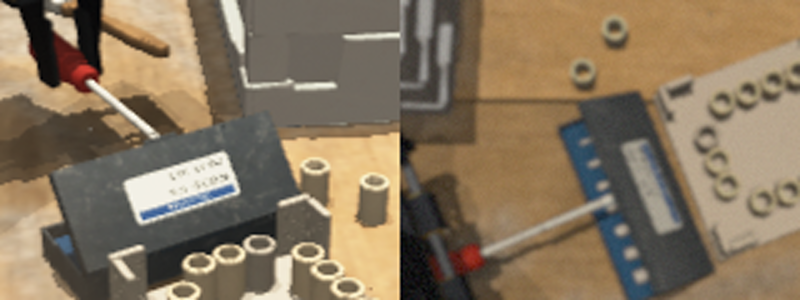

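The lid is wide open on the blade. The front-edge corners are at side (250.8,186.8)/(338.8,164.8) and top (302,192)/(342.8,269.2), so I'll fit the angle from those.

Run:
```python
from h import *
t=eyes.read_camera('top'); s=eyes.read_camera('side')
for th in range(30,58,3):
    a=np.radians(th)
    def P(p,yy,h=.010,l=.071): return proj(p,[*(C+(.036-l*np.cos(a)+h*np.sin(a))*XD+yy*YD),.023+l*np.sin(a)+h*np.cos(a)]).round(1)
    print(th,'side',P(s,-.08),P(s,.08),'top bottomrim',P(t,.08,-.001),P(t,-.08,-.001))
X=obs()[2]
print([ (n,len(models.search_frame(s,n))) for n in ['lid_tab']], models.search_frame(t,'lid_tab')[:1],models.search_frame(s,'lid_tab')[:1])
```

```text
30 side [245.4 192.3] [330.9 167.1] top bottomrim [293.9 195.5] [325.5 270.9]
33 side [245.9 191.5] [331.7 166.2] top bottomrim [294.7 194.9] [326.4 270.5]
36 side [246.4 190.7] [332.5 165.4] top bottomrim [295.5 194.2] [327.4 270. ]
39 side [247. 190.] [333.3 164.7] top bottomrim [296.5 193.4] [328.4 269.5]
42 side [247.6 189.5] [334.2 164.1] top bottomrim [297.5 192.7] [329.6 269. ]
45 side [248.2 189.1] [335.1 163.6] top bottomrim [298.6 191.9] [330.8 268.4]
48 side [248.9 188.8] [336.1 163.2] top bottomrim [299.8 191.1] [332.2 267.8]
51 side [249.7 188.6] [337.1 162.9] top bottomrim [301.  190.3] [333.5 267.2]
54 side [250.4 188.5] [338.2 162.8] top bottomrim [302.3 189.5] [335.  266.6]
57 side [251.3 188.6] [339.3 162.7] top bottomrim [303.7 188.7] [336.5 265.9]
[('lid_tab', 1)] [{'centre': [327.7, 228.3], 'p': 0.59}] [{'centre': [298.6, 195.7], 'p': 0.84}]
```

Corner readings are too coarse, so I'll fit by correlating the lid top's texture against the closed-lid pictures.

```bash
cat >> h.py <<'E'
def lidfit(name):
    p=eyes.read_camera(name); ref=cv2.cvtColor(cv2.imread(f'pics/{name}.png'),cv2.COLOR_BGR2GRAY).astype(np.float32)
    g=cv2.cvtColor(p['pixels'],cv2.COLOR_RGB2GRAY).astype(np.float32)
    G=[(l,y) for l in np.linspace(.008,.069,32) for y in np.linspace(-.05,.05,50)]
    def pts(th):
        a=np.radians(th); return np.array([proj(p,[*(C+(.036-l*np.cos(a)+.010*np.sin(a))*XD+y*YD),.023+l*np.sin(a)+.010*np.cos(a)]) for l,y in G],np.float32)
    smp=lambda im,q:cv2.remap(im,q[:,:1].copy(),q[:,1:].copy(),cv2.INTER_LINEAR).ravel()
    q0=pts(0); res=[]
    for th in range(20,66,2):
        q=pts(th); b=max((np.corrcoef(smp(ref,q0+np.float32([bx,by])),smp(g,q+np.float32([bx+dx,by+dy])))[0,1],dx,dy) for bx,by in [(2,0)] for dx in np.arange(-4,4.1,1) for dy in np.arange(-4,4.1,1))
        res.append((round(float(b[0]),3),th,b[1:]))
    res.sort(reverse=True); print(name,[(r[0],r[1],float(r[2][0]),float(r[2][1])) for r in res[:5]])
E
python3 -c "
from h import *
lidfit('side');lidfit('top')"
```

```text
side [(0.964, 40, 1.0, 1.0), (0.961, 42, 1.0, 1.0), (0.961, 38, 1.0, 1.0), (0.958, 46, 0.0, 1.0), (0.957, 44, 0.0, 1.0)]
top [(0.976, 48, -1.0, 1.0), (0.966, 50, -2.0, 1.0), (0.965, 46, 0.0, 1.0), (0.962, 44, 0.0, 0.0), (0.952, 52, -2.0, 2.0)]
```

```bash
python3 -c "
from h import *
print(env.sign_off())"
```

```text
the job is handed in; nothing more can be done
None
```

The lid is held about 45° open on the screwdriver blade, with the driver still in the gripper, and the job is handed in; the verdict was not shown. My angle estimates were 40–48° from the two cameras and about 46° from the arm's motion.

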